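# Clear the casting bat and stand the fallen bottle on it

### The arm

A 6-joint arm with a two-finger parallel gripper is mounted at the origin on the work surface. World frame = base frame: x ahead of the robot, y to its left, z up, the work surface at z = 0. Lengths are in mm, angles in degrees, forces in N, time in s.
With the tool pointing down it reaches from about 250 to 775 mm from the base axis. Payload 4 kg.
Tool frame: the origin (TCP) lies midway between the tips of the shut fingers; the grasp point (between the pads) lies 19 mm behind it; z points along the fingers, y is the direction in which the jaws open and shut (so a half turn about z gives the same grasp; the last joint's range is limited). The gripper opens to 85 mm and grips with 20 to 120 N. Pads are 22 mm wide; open, the fingers measure 114 mm over their backs; the gripper's body (76 mm by 85 mm) begins 54 mm behind the grasp point. The pads swing forward as they close: fully open they stand 13 mm farther back than shut.
Start: joints at [64.681, 4.996, 78.535, -0, 96.463, -5.907], TCP at [182.805, 518.749, 231.341] pointing down, gripper open.
Joint ranges: [-177.83, 177.83], [-43.37, 116.18], [15.69, 146.23], [-61.86, 241.86], [9.47, 152.12], [-147.06, 147.06]. Speed limits (degrees/s): [159.86, 159.86, 180, 180, 180, 180].

### API

Orientations are given as a 3x3 rotation matrix whose columns are the frame's x, y, z axes.
In Python, from bench import * gives the robot as it stands.
- The arm moves only by the shell command python3 -m crank 'ROWS' [FORCE]. ROWS is JSON, a list of rows, each a list of 3 entries, a list of its own where there are three numbers: the shift along the tool's x, y, z normalised to -1 to 1, where 1 is 500 mm, then the turn, a rotation vector about the tool's x, y, z normalised to -1 to 1, where 1 is 120 degrees, then the closure, from 0 (fully open) to 1 (shut). In form: [[[x, y, z], [rx, ry, rz], claw], ...]. A call has exactly 10 rows; each row is the pose to reach, as a shift and turn from the pose commanded when the call began, along the tool's axes at that moment; what a row does not reach only later rows make up. A row lasts 1/10 s, in which the tool goes at most 50 mm and 8.59 degrees, less where a joint would pass 70% of its speed; a pose out of reach is approached as far as the arm can. A call with a number of a shift or a turn outside -1 to 1 is refused whole. A call with a gripper value outside its range is refused whole. The fingers move at their own pace and stop on an object; FORCE is the grip in N (left out, the last holds). Time passes only in rows, so rows that repeat a pose let the fingers close, or fill a call up. It gives the time, the measured TCP pose, the force and the opening at its end, in the units of the state.
- state(): the state, without advancing time (a new reading comes with each control period).
- get_image(name): name is "side" or "top"; returns a dict with "image" (420x560x3 uint8, red, green, blue), "fx", "fy", "cx", "cy" (pixels), "camera_from_world" (4x4, takes a point from world to camera coordinates). Camera axes: x right, y up, looking along -z (the intrinsics and any distortion apply to the point x, -y, -z); pixel columns grow to the right and rows downward; lengths in mm; the calibration is good to about 2 mm. A picture is of the moment at which its call begins. There is no depth.
- finish_job(): hands the job in, once; it reports no verdict.
The state is a dict: "time": time; "joints": joint angles; "joint_velocities": joint speeds; "joint_torque": joint torques, N m; "tcp_pos": TCP position; "eef_rot": TCP orientation; "ft_force": force on the tool from outside, world axes, zero at the start; "moment": the same for the moment, N m; "gripper_width": opening from 0.0 (shut) to 1.0 (fully open).
Only numpy, scipy, OpenCV 4.12 (cv2) and the standard library are available. Lean on these libraries where they do the work, as an engineer would, in place of code of your own. Each camera call takes 0.05 s, during which the arm holds its last target. There are 200 camera calls.

### The job

Someone left the small pail on the round plaster bat, where the square bottle belongs, and the bottle has fallen over on the bench. First hang the pail by its handle on the hook of the stand and let go of it; then stand the fallen bottle upright, cap up, on the middle of the bat, setting it down gently, and leave the other things on the bench alone.

Things in the scene. Friction and masses are not known exactly. Their poses are not given: they have to be found in the camera images.
- pail: Small white plastic pail, loose, 0.2 kg, upright on the bat: foot 76 mm, rim 96 mm across, 100 mm high. Rigid steel handle of 10 mm square bar, standing up: two uprights at y = -51 and +51 mm and a straight level top bar along the pail's y axis, its axis 175 mm above the foot, 70 mm of free gap between rim and bar. Origin: centre of the foot's underside; z up.
- pail_bar (a point): Middle of the pail's handle bar, on the bar's axis (pail frame 0, 0, 175 mm).
- hook: Fixed dark steel stand: base plate 150 x 130 x 10 mm, post 16 mm thick, and on its top a level round arm 12 mm thick along the stand's -x axis (roughly towards the robot), its top 230 mm above the bench. The arm runs from the post (x = 0) to an upturned tip at x = -125 to -140 mm, whose top is 250 mm above the bench. Origin: foot of the post, at bench level; z up.
- hook_seat (a point): Point on top of the hook's arm, 85 mm from the post's axis (stand frame -85, 0, 230 mm), a good place for the pail's handle bar to rest; the hung bar's axis is then 5 mm above it.
- bottle: Grey plastic bottle, loose, 0.35 kg, lying on a flat side on the bench: square body 52 x 52 mm, 110 mm long, then a neck 42 mm across, 8 mm long, and a round black cap 36 mm across, 22 mm long; 140 mm in all. Origin: centre of its foot's underside; z runs from foot to cap (level at the start, up when it stands); x and y are square to its sides.
- bat: Round off-white plaster disc lying fixed on the bench, 160 mm across, 16 mm thick. Origin: centre of its underside; its top is 16 mm above that.
- jar: Amber glass jar with a lid, 60 mm across, 85 mm high, loose. A bystander: leave it alone. Origin: centre of its underside.
- bowl: Blue ceramic bowl, 100 mm across, 50 mm high, loose. A bystander: leave it alone. Origin: centre of its underside.
- mould: Block-shaped plaster mould, 80 x 110 x 60 mm, loose. A bystander: leave it alone. Origin: centre of its underside.
- mug: Terracotta mug with one handle (at its +y side), 76 mm across, 85 mm high, loose. A bystander: leave it alone. Origin: centre of its underside.
Mind the look-alikes: they are no part of the job. What is meant by the bottle is not orange or red, and is the smaller of those in its own colour.

How it is judged:
By the outcome, as a careful person would: the job done as asked, in the order asked, and still so for the second after the job is handed in, with the robot touching nothing.
It also fails if it takes over 59 s, if anything falls off the work surface, if the arm or the gripper's body presses on something with over 40 N, if the wrist force passes 120 N, or if a joint passes its speed limit or range.

## Working session

There is one attempt and no reset: what is moved stays moved. The work goes in short steps, Python scripts to look and compute and a shell command to move; the robot and the scene stay as the last step left them, time stands still between calls to the robot, and variables do not carry over. Pictures are saved under pics/ and viewed, about 8 in all and at most 12, crops included, and the job is handed in when it is done.

```bash
mkdir -p pics; ls
python3 - <<'E'
from bench import *
import cv2,numpy as np
for n in("top","side"):
    d=get_image(n); cv2.imwrite(f"pics/{n}0.png",d["image"][:,:,::-1]); print({k:(np.round(v,3).tolist() if k!="image" else 0) for k,v in d.items()})
print(state())
E
```

```text
pics
{'image': 0, 'fx': 530.652, 'fy': 530.652, 'cx': 273.376, 'cy': 203.76, 'camera_from_world': [[0.001, -1.0, 0.004, 85.828], [0.978, 0.002, 0.207, -464.617], [-0.207, 0.004, 0.978, -1623.563], [0.0, 0.0, 0.0, 1.0]]}
{'image': 0, 'fx': 390.839, 'fy': 390.839, 'cx': 285.642, 'cy': 207.461, 'camera_from_world': [[-0.994, -0.106, 0.0, 458.087], [0.08, -0.747, 0.66, -77.078], [-0.07, 0.656, 0.751, -1345.296], [0.0, 0.0, 0.0, 1.0]]}
{'time': 0.1, 'joints': array([ 6.46810742e+01,  5.03835681e+00,  7.86179905e+01,  1.22909711e-03,
        9.64629984e+01, -5.90743183e+00]), 'joint_velocities': array([ 0.03962908, -0.11979293, -0.25128819,  0.05477136,  0.07404853,
        0.00917583]), 'joint_torque': array([ 1.69658440e-03, -3.53012788e+01, -3.14220858e+01, -5.96896825e-05,
        7.79320806e-03, -6.27857361e-06]), 'tcp_pos': array([182.59712814, 518.322598  , 230.20608864]), 'eef_rot': array([[-9.43156693e-01,  3.32347145e-01, -9.10065409e-04],
       [ 3.32348308e-01,  9.43154861e-01, -1.87377096e-03],
       [ 2.35590186e-04, -2.06971832e-03, -9.99997830e-01]]), 'ft_force': array([ 0.37145782, -0.21078875,  0.59422042]), 'moment': array([-0.02623459,  0.01088974,  0.00070415]), 'gripper_width': 1.0006812708598067}
```

View pics/top0.png

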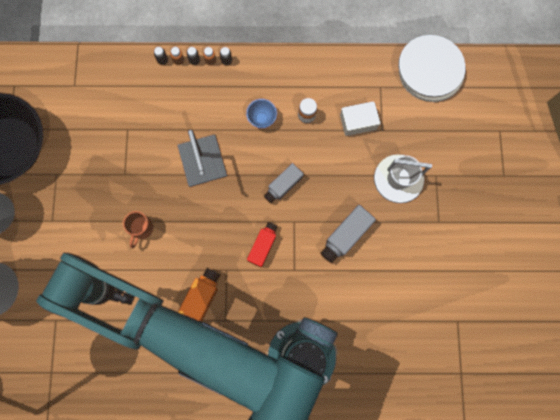

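View pics/side0.png

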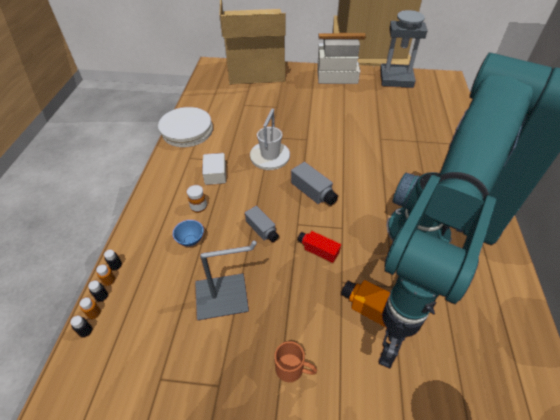

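The top view shows these bottle candidates: small grey (284,183), large grey (349,233), red (262,245) and orange (200,297). The description (not orange or red, smaller of its colour) picks the small grey one at (284,183), which is at (262,223) in the side view. The pail is on the bat at (403,175) and the stand at (202,160). Next I'll check these in one composite of close crops.

```bash
cat > h.py <<'E'
from bench import *
import cv2,numpy as np
def cam(n):
    d=get_image(n); return d
def ray(d,u,v):
    M=np.array(d["camera_from_world"]);R,t=M[:3,:3],M[:3,3]
    c=-R.T@t; r=R.T@np.array([(u-d["cx"])/d["fx"],-(v-d["cy"])/d["fy"],-1]); return c,r/np.linalg.norm(r)
def onz(d,u,v,z):
    c,r=ray(d,u,v); return c+r*(z-c[2])/r[2]
def tri(d1,p1,d2,p2):
    c1,r1=ray(d1,*p1);c2,r2=ray(d2,*p2)
    s=np.linalg.lstsq(np.stack([r1,-r2],1),c2-c1,rcond=None)[0]
    a,b=c1+s[0]*r1,c2+s[1]*r2; return (a+b)/2,np.linalg.norm(a-b)
def proj(d,p):
    q=(np.array(d["camera_from_world"])@np.append(p,1))[:3]
    return np.array([d["cx"]+d["fx"]*q[0]/-q[2],d["cy"]-d["fy"]*q[1]/-q[2]])
def crop(d,u,v,w=66,h=75,k=4):
    c=d["image"][v-h//2:v-h//2+h,u-w//2:u-w//2+w,::-1].copy()
    c=cv2.resize(c,None,fx=k,fy=k,interpolation=cv2.INTER_CUBIC)
    for i in range(0,w):
        x=u-w//2+i
        if x%10==0: cv2.line(c,(i*k+k//2,0),(i*k+k//2,6),(0,255,0),1);cv2.putText(c,str(x),(i*k-8,16),0,.33,(0,255,0),1)
    for i in range(0,h):
        y=v-h//2+i
        if y%10==0: cv2.line(c,(0,i*k+k//2),(6,i*k+k//2),(0,255,0),1);cv2.putText(c,str(y),(8,i*k+6),0,.33,(0,255,0),1)
    return c
E
python3 - <<'E'
from h import *
t,s=cam("top"),cam("side")
r1=np.hstack([crop(t,403,172),crop(t,203,160),crop(t,284,183)])
r2=np.hstack([crop(s,270,140),crop(s,228,275,66,75),crop(s,262,223)])
cv2.imwrite("pics/c1.png",np.vstack([r1,r2]))
def bl(d,lo,hi,roi):
    x0,y0,x1,y1=roi; im=d["image"][y0:y1,x0:x1]; hs=cv2.cvtColor(im,cv2.COLOR_RGB2HSV)
    m=cv2.inRange(hs,lo,hi); n,l,st,c=cv2.connectedComponentsWithStats(m); i=1+np.argmax(st[1:,4]); pts=np.argwhere(l==i)[:,::-1]+[x0,y0]
    return c[i]+[x0,y0],st[i],cv2.minAreaRect(pts.astype(np.float32)),
# bat
print("bat white",bl(t,(0,0,130),(179,70,255),(360,140,440,210)))
print("bottle top",bl(t,(0,0,0),(179,90,255),(255,155,315,210)))
E
```

```text
bat white (array([399.32185206, 178.22077922]), array([  14,   14,   58,   49, 1771], dtype=int32), ((399.0689697265625, 177.82757568359375), (51.25191116333008, 49.39495849609375), 21.801406860351562))
bottle top (array([283.99587912, 182.07005495]), array([ 10,   8,  39,  38, 728], dtype=int32), ((282.7500305175781, 183.24998474121094), (18.384775161743164, 43.133514404296875), 45.0))
```

View pics/c1.png

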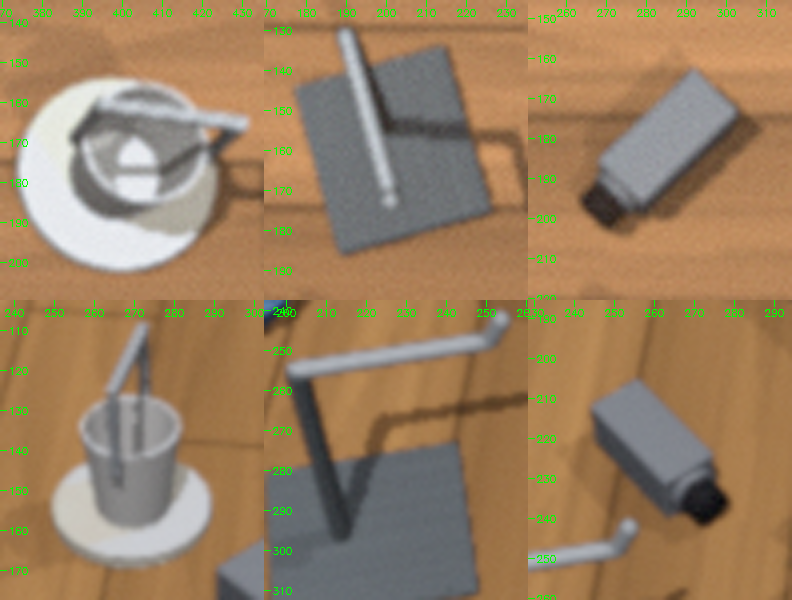

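The crops confirm the small grey bottle, lying with its cap at top-view (269,197) and foot at about (296,168). The pail bar runs (394,160)–(432,166) in the top view and (264.5,125.5)–(273.5,108.7) in the side view. The hook arm runs from (191,130) to its tip at (201.5,173).

Run:
```python
from h import *
np.set_printoptions(precision=1,suppress=True)
t,s=cam("top"),cam("side")
print("bat",onz(t,399.4,178.5,16), "side",onz(s,270,156,16))
a,b=onz(t,394.3,160,175+16),onz(t,431.5,165.7,191)
print("bar top z191",a,b,np.linalg.norm(a-b))
a2,b2=onz(s,264.7,125.3,191),onz(s,273.5,108.9,191)
print("bar side z191",a2,b2)
print("tri",tri(t,(394.3,160),s,(264.7,125.3)),tri(t,(431.5,165.7),s,(273.5,108.9)))
print("tip",onz(t,201.5,173,250),onz(s,255.2,242,250),tri(t,(201.5,173),s,(255.2,242)))
print("posttop",onz(t,190.7,130.8,230),onz(s,201.5,254.5,230))
C=[onz(t,*p,10) for p in [(178.2,145),(215.2,134.2),(226.5,176),(190,186.7)]]
print("base",C,np.mean(C,0),[np.linalg.norm(C[i]-C[i-1]) for i in range(4)])
# bottle: side view foot top corners & cap
print("foot edge top z52",[onz(t,*p,52) for p in[(292.2,163),(303,172.5)]])
print("side z52",[onz(s,*p,52) for p in[(246.3,212.5),(257.5,205.3)]], [onz(s,*p,52) for p in[(276.5,226),(265,233)]])
print("cap",onz(t,269,197,26),onz(s,275,236,26),tri(t,(269,197),s,(275,236)))
# near side-edge of body in top
hs=cv2.cvtColor(t["image"],cv2.COLOR_RGB2HSV)
```

```text
bat [ 556.1 -322.8   16. ] side [ 556.7 -306.9   16. ]
bar top z191 [ 566.2 -266.9  191. ] [ 549.1 -375.   191. ] 109.43421634674893
bar side z191 [ 566.5 -273.7  191. ] [ 547.6 -378.3  191. ]
tri (array([ 564.7, -265.4,  197.2]), np.float64(0.7188154103070278)) (array([ 547.5, -373.8,  194.3]), np.float64(1.281638108634261))
tip [509.2 288.5 250. ] [508.3 290.5 250. ] (array([509.2, 288.9, 247.9]), np.float64(1.125040815014231))
posttop [640.5 326.1 230. ] [642.3 329.8 230. ]
base [array([670. , 400.8,  10. ]), array([707.8, 279.7,  10. ]), array([564.7, 239.5,  10. ]), array([528.5, 357.1,  10. ])] [617.7 319.3  10. ] [np.float64(148.06780612407766), np.float64(126.87579609892572), np.float64(148.6588105681728), np.float64(123.10698432829237)]
foot edge top z52 [array([597. ,  26.7,  52. ]), array([565.6,  -7.5,  52. ])]
side z52 [array([592.1,  29. ,  52. ]), array([559.3,  -7.5,  52. ])] [array([482.9,  76.3,  52. ]), array([516.6, 109.1,  52. ])]
cap [491.3 100.7  26. ] [485.7  98.3  26. ] (array([487.7, 101. ,  30.7]), np.float64(5.064996566493431))
```

```bash
cat >> h.py <<'E'
from scipy.spatial.transform import Rotation as Ro
import json
np.set_printoptions(precision=2,suppress=True)
def need(pos,R=None,yaw=None):
    """shift/turn (normalised, tool axes) from here to TCP pos with orientation R, or tool down with tool y at yaw deg"""
    s=state(); R0=np.array(s["eef_rot"]); p0=np.array(s["tcp_pos"])
    if yaw is not None:
        a=np.radians(yaw); y=np.array([np.cos(a),np.sin(a),0]); z=np.array([0,0,-1.]); R=np.stack([np.cross(y,z),y,z],1)
    sh=R0.T@(np.array(pos)-p0)/500; tu=np.degrees(Ro.from_matrix(R0.T@R).as_rotvec())/120
    print("shift",np.round(sh,3),"turn",np.round(tu,3)); return sh,tu
def log():
    s=state(); open("log.txt","a").write(json.dumps([list(s["joints"]),list(s["tcp_pos"]),np.array(s["eef_rot"]).tolist()])+"\n")
    print("t",s["time"],"j",s["joints"],"tcp",s["tcp_pos"],"F",s["ft_force"],"w",round(s["gripper_width"],3))
E
python3 - <<'E'
from h import *
log()
need([372,113,250],yaw=30); need([561,-294,250],yaw=-9.3)
E
```

```text
t 0.3 j [64.68  5.01 78.57  0.   96.46 -5.91] tcp [182.72 518.6  230.9 ] F [ 0.18 -0.66 -0.62] w 0.996
shift [-0.63 -0.64 -0.04] turn [-0.    0.    0.34]
shift [-1.25 -1.28 -0.04] turn [-0.    0.    0.67]
```

```bash
python3 -m crank '[[[-0.63,-0.64,-0.04],[0,0,0.34],0],[[-0.63,-0.64,-0.04],[0,0,0.34],0],[[-0.63,-0.64,-0.04],[0,0,0.34],0],[[-0.63,-0.64,-0.04],[0,0,0.34],0],[[-0.63,-0.64,-0.04],[0,0,0.34],0],[[-0.63,-0.64,-0.04],[0,0,0.34],0],[[-0.63,-0.64,-0.04],[0,0,0.34],0],[[-0.63,-0.64,-0.04],[0,0,0.34],0],[[-0.63,-0.64,-0.04],[0,0,0.34],0],[[-0.63,-0.64,-0.04],[0,0,0.34],0]]' 60
python3 - <<'E'
from h import *
log()
need([561,-294,255],yaw=-9.3)
E
```

```text
time: 1.3
tcp_pos: [375.5, 106.9, 251.5]
eef_rot: [[-0.487, 0.873, 0.001], [0.873, 0.487, -0.002], [-0.003, 0.0, -1.0]]
ft_force: [-1.1, 1.0, -0.7]
gripper_width: 1.002
t 1.3 j [  7.68 -15.99  95.49  -0.15 100.44 -21.49] tcp [375.53 106.93 251.5 ] F [-1.1   0.95 -0.74] w 1.002
shift [-0.88 -0.07 -0.01] turn [0.   0.   0.32]
```

```bash
python3 -m crank '[[[-0.88,-0.07,-0.01],[0,0,0.32],0],[[-0.88,-0.07,-0.01],[0,0,0.32],0],[[-0.88,-0.07,-0.01],[0,0,0.32],0],[[-0.88,-0.07,-0.01],[0,0,0.32],0],[[-0.88,-0.07,-0.01],[0,0,0.32],0],[[-0.88,-0.07,-0.01],[0,0,0.32],0],[[-0.88,-0.07,-0.01],[0,0,0.32],0],[[-0.88,-0.07,-0.01],[0,0,0.32],0],[[-0.88,-0.07,-0.01],[0,0,0.32],0],[[-0.88,-0.07,-0.01],[0,0,0.32],0]]'
python3 - <<'E'
from h import *
log()
need([561,-294,171],yaw=-9.3)
E
```

```text
time: 2.3
tcp_pos: [562.9, -290.6, 252.8]
eef_rot: [[0.154, 0.988, -0.003], [0.988, -0.154, 0.001], [0.0, -0.003, -1.0]]
ft_force: [0.1, 0.2, 0.1]
gripper_width: 1.004
t 2.3 j [-32.4   15.8   63.6   -0.05 100.79 -23.58] tcp [ 562.92 -290.55  252.79] F [0.15 0.24 0.14] w 1.004
shift [-0.01 -0.    0.16] turn [-0. -0.  0.]
```

```bash
python3 -m crank '[[[-0.007,-0.003,0.04],[0,0,0],0],[[-0.007,-0.003,0.08],[0,0,0],0],[[-0.007,-0.003,0.12],[0,0,0],0],[[-0.007,-0.003,0.163],[0,0,0],0],[[-0.007,-0.003,0.163],[0,0,0],0],[[-0.007,-0.003,0.163],[0,0,0],0],[[-0.007,-0.003,0.163],[0,0,0],0],[[-0.007,-0.003,0.163],[0,0,0],0],[[-0.007,-0.003,0.163],[0,0,0],0],[[-0.007,-0.003,0.163],[0,0,0],0]]'
python3 - <<'E'
from h import *
log()
t,s=cam("top"),cam("side")
cv2.imwrite("pics/c2.png",np.hstack([crop(t,403,165,80,75,5),crop(s,270,140,80,75,5)]))
E
```

```text
time: 3.3
tcp_pos: [560.0, -290.4, 175.6]
eef_rot: [[0.15, 0.989, 0.001], [0.989, -0.15, -0.001], [-0.0, 0.001, -1.0]]
ft_force: [-0.4, -1.0, -0.6]
gripper_width: 1.002
t 3.3 j [-32.56  16.15  71.88   0.01  91.89 -23.94] tcp [ 560.   -290.4   175.59] F [-0.44 -1.05 -0.64] w 1.002
```

View pics/c2.png

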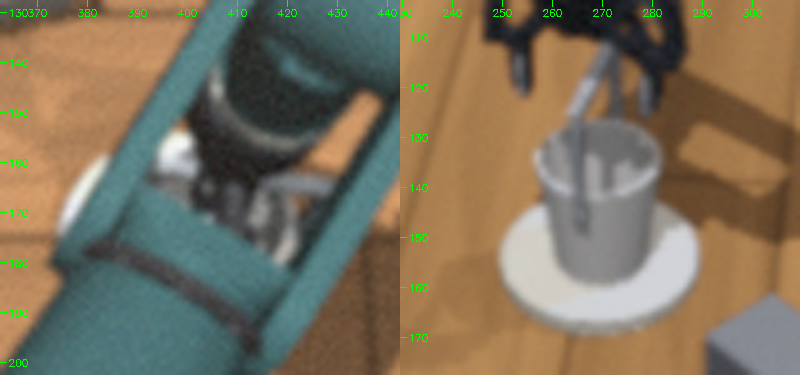

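The open fingers straddle the bar (side view: tips at (523,85) and (648,100) of the crop, bar between them). I'll close now.

```bash
python3 -m crank '[[[-0.006,0,0.006],[0,0,0],0],[[-0.006,0,0.006],[0,0,0],0.4],[[-0.006,0,0.006],[0,0,0],0.6],[[-0.006,0,0.006],[0,0,0],1],[[-0.006,0,0.006],[0,0,0],1],[[-0.006,0,0.006],[0,0,0],1],[[-0.006,0,0.006],[0,0,0],1],[[-0.006,0,0.006],[0,0,0],1],[[-0.006,0,0.006],[0,0,0],1],[[-0.006,0,0.006],[0,0,0],1]]' 70
python3 - <<'E'
from h import *
log()
E
```

```text
time: 4.4
tcp_pos: [559.6, -293.1, 172.1]
eef_rot: [[0.15, 0.989, 0.001], [0.989, -0.15, -0.0], [0.0, 0.001, -1.0]]
ft_force: [0.9, 0.1, 1.5]
gripper_width: 0.101
t 4.4 j [-32.8   16.36  72.02   0.02  91.58 -24.2 ] tcp [ 559.55 -293.12  172.06] F [0.88 0.14 1.48] w 0.101
```

```bash
python3 -m crank '[[[0,0,-0.05],[0,0,0],1],[[0,0,-0.1],[0,0,0],1],[[0,0,-0.15],[0,0,0],1],[[0,0,-0.16],[0,0,0],1],[[0,0,-0.16],[0,0,0],1],[[0,0,-0.16],[0,0,0],1],[[0.08,0,-0.16],[0,0,0],1],[[0.16,0,-0.16],[0,0,0],1],[[0.24,0,-0.16],[0,0,0],1],[[0.32,0,-0.16],[0,0,0],1]]'
python3 - <<'E'
from h import *
log()
need([446,300,252],yaw=16.2)
t,s=cam("top"),cam("side")
cv2.imwrite("pics/c3.png",s["image"][60:300,150:450,::-1])
E
```

```text
time: 5.4
tcp_pos: [582.4, -133.4, 249.0]
eef_rot: [[0.15, 0.989, -0.004], [0.989, -0.15, 0.002], [0.001, -0.004, -1.0]]
ft_force: [-0.1, -0.3, -2.5]
gripper_width: 0.097
t 5.4 j [-18.34  11.14  69.63   0.01  99.48  -9.69] tcp [ 582.41 -133.43  249.04] F [-0.14 -0.33 -2.5 ] w 0.097
shift [ 0.82 -0.4  -0.  ] turn [-0.   -0.   -0.21]
```

View pics/c3.png

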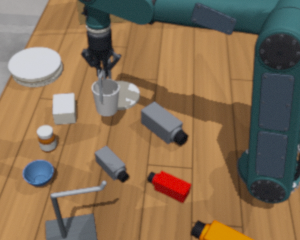

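The pail hangs upright in the gripper at crop (107,95) and the bat is now clear behind it.

```bash
python3 -m crank '[[[0.08,-0.04,-0.005],[0,0,-0.02],1],[[0.16,-0.08,-0.005],[0,0,-0.05],1],[[0.25,-0.12,-0.005],[0,0,-0.08],1],[[0.34,-0.165,-0.005],[0,0,-0.12],1],[[0.43,-0.21,-0.005],[0,0,-0.15],1],[[0.52,-0.255,-0.005],[0,0,-0.18],1],[[0.61,-0.3,-0.005],[0,0,-0.21],1],[[0.69,-0.34,-0.005],[0,0,-0.21],1],[[0.76,-0.37,-0.005],[0,0,-0.21],1],[[0.82,-0.4,-0.005],[0,0,-0.21],1]]'
python3 - <<'E'
from h import *
log()
t,s=cam("top"),cam("side")
cv2.imwrite("pics/c4.png",np.hstack([crop(t,210,165,80,100,5),crop(s,250,260,80,100,5)]))
E
```

```text
time: 6.5
tcp_pos: [445.7, 301.6, 252.2]
eef_rot: [[-0.286, 0.958, -0.003], [0.958, 0.286, -0.002], [-0.001, -0.003, -1.0]]
ft_force: [0.4, -0.3, -2.0]
gripper_width: 0.1
t 6.5 j [28.05  3.43 77.85 -0.01 98.9  11.41] tcp [445.66 301.56 252.19] F [ 0.37 -0.34 -1.97] w 0.1
```

View pics/c4.png

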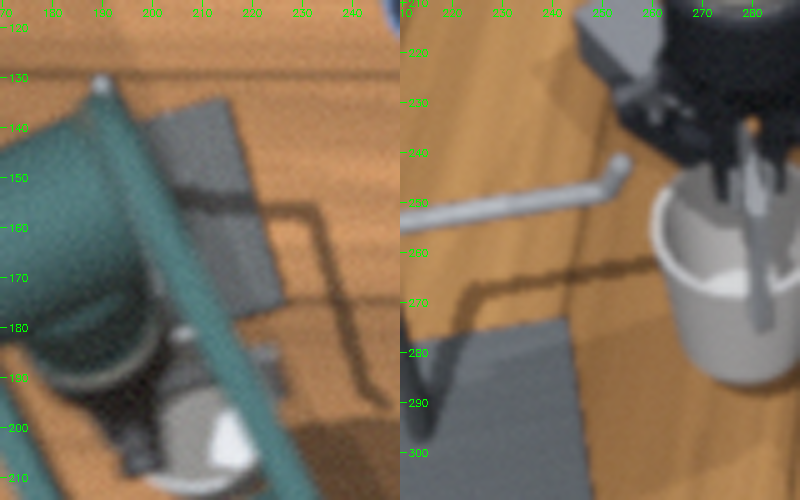

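Run:
```python
from h import *
s=cam("side"); t=cam("top"); p=np.array([453.8,274.5,271])
for n,q in (("bar",p),("barend+",p+52*np.array([-.286,.958,0])),("barend-",p-52*np.array([-.286,.958,0])),("rimL",p+[0,0,-75]+48*np.array([.96,.28,0])),("foot",p-[0,0,175])): print(n,proj(s,q),proj(t,q))
```

```text
bar [276.92 233.87] [205.05 190.58]
barend+ [280.49 250.44] [186.63 195.84]
barend- [273.59 218.38] [223.39 185.34]
rimL [259.65 253.49] [204.   181.05]
foot [277.92 270.91] [212.01 203.81]
```

```bash
python3 -m crank '[[[0,0.03,-0.004],[0,0,0],1],[[0,0.06,-0.004],[0,0,0],1],[[0,0.09,-0.004],[0,0,0],1],[[0,0.12,-0.004],[0,0,0],1],[[0,0.15,-0.004],[0,0,0],1],[[0,0.18,-0.004],[0,0,0],1],[[0,0.208,-0.004],[0,0,0],1],[[0,0.208,-0.004],[0,0,0],1],[[0,0.208,-0.004],[0,0,0],1],[[0,0.208,-0.004],[0,0,0],1]]'
python3 - <<'E'
from h import *
log()
t,s=cam("top"),cam("side")
cv2.imwrite("pics/c5.png",np.hstack([crop(t,210,165,80,100,5),crop(s,235,260,80,100,5)]))
E
```

```text
time: 7.7
tcp_pos: [546.3, 329.1, 256.1]
eef_rot: [[-0.285, 0.959, -0.001], [0.959, 0.285, -0.0], [-0.0, -0.001, -1.0]]
ft_force: [-0.5, 0.6, -2.2]
gripper_width: 0.097
t 7.7 j [ 25.97  16.26  62.66  -0.   101.14   9.44] tcp [546.31 329.07 256.09] F [-0.46  0.6  -2.15] w 0.097
```

View pics/c5.png

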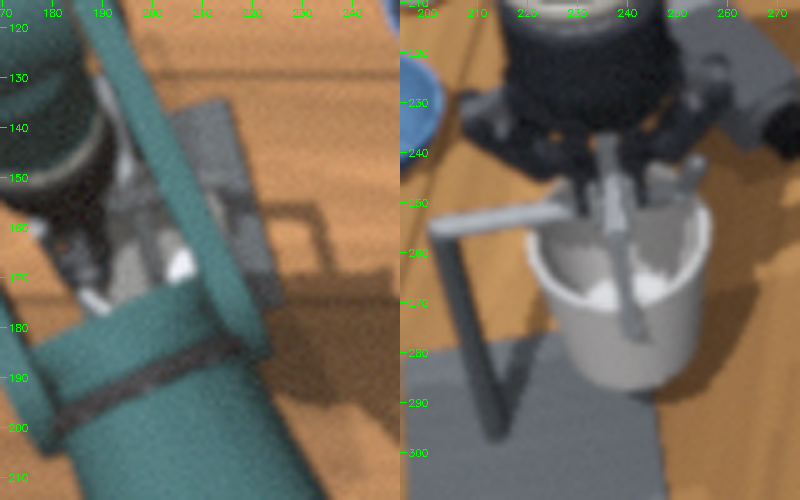

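The arm passes over the pail's rim and under the bar (side view: arm at y≈253, tip at (253,245), front upright at (240,265)). Force is still just the pail's weight, so I'll lower it slowly.

```bash
python3 -m crank '[[[0,0,0.02],[0,0,0],1],[[0,0,0.04],[0,0,0],1],[[0,0,0.05],[0,0,0],1],[[0,0,0.06],[0,0,0],1],[[0,0,0.066],[0,0,0],1],[[0,0,0.07],[0,0,0],1],[[0,0,0.074],[0,0,0],1],[[0,0,0.076],[0,0,0],1],[[0,0,0.076],[0,0,0],1],[[0,0,0.076],[0,0,0],1]]'
python3 - <<'E'
from h import *
log()
E
```

```text
time: 8.8
tcp_pos: [546.7, 330.0, 218.6]
eef_rot: [[-0.285, 0.958, 0.0], [0.958, 0.285, 0.0], [0.0, 0.001, -1.0]]
ft_force: [-0.2, 0.5, -3.2]
gripper_width: 0.099
t 8.8 j [26.03 16.51 66.56  0.   96.9   9.45] tcp [546.69 330.04 218.61] F [-0.17  0.48 -3.17] w 0.099
```

Still carrying the weight. I'll go down in 1 mm steps.

```bash
python3 -m crank '[[[0,0,0.001],[0,0,0],1],[[0,0,0.002],[0,0,0],1],[[0,0,0.003],[0,0,0],1],[[0,0,0.004],[0,0,0],1],[[0,0,0.005],[0,0,0],1],[[0,0,0.006],[0,0,0],1],[[0,0,0.007],[0,0,0],1],[[0,0,0.008],[0,0,0],1],[[0,0,0.008],[0,0,0],1],[[0,0,0.008],[0,0,0],1]]'
python3 - <<'E'
from h import *
log()
E
```

```text
time: 9.8
tcp_pos: [546.7, 330.1, 215.3]
eef_rot: [[-0.286, 0.958, 0.001], [0.958, 0.286, 0.001], [0.0, 0.001, -1.0]]
ft_force: [-1.0, -1.0, 2.6]
gripper_width: 0.099
t 9.8 j [26.04 16.52 66.93 -0.   96.49  9.45] tcp [546.66 330.09 215.3 ] F [-0.95 -1.01  2.62] w 0.099
```

```bash
python3 -m crank '[[[0,0,0],[0,0,0],0.85],[[0,0,0],[0,0,0],0.8],[[0,0,0],[0,0,0],0.7],[[0,0,0],[0,0,0],0.6],[[0,0,0],[0,0,0],0.5],[[0,0,0],[0,0,0],0.5],[[0,0,0],[0,0,0],0.5],[[0,0,-0.01],[0,0,0],0.5],[[0,0,-0.03],[0,0,0],0.5],[[0,0,-0.05],[0,0,0],0.5]]'
python3 - <<'E'
from h import *
log()
t,s=cam("top"),cam("side")
cv2.imwrite("pics/c6.png",np.hstack([crop(t,210,165,80,100,5),crop(s,235,260,80,100,5)]))
E
```

```text
time: 10.8
tcp_pos: [546.7, 330.0, 240.4]
eef_rot: [[-0.285, 0.958, 0.0], [0.958, 0.285, 0.0], [0.0, 0.001, -1.0]]
ft_force: [0.1, 0.5, 0.3]
gripper_width: 0.498
t 10.8 j [26.03 16.34 64.31  0.   99.31  9.45] tcp [546.66 330.03 240.44] F [0.13 0.48 0.33] w 0.498
```

View pics/c6.png

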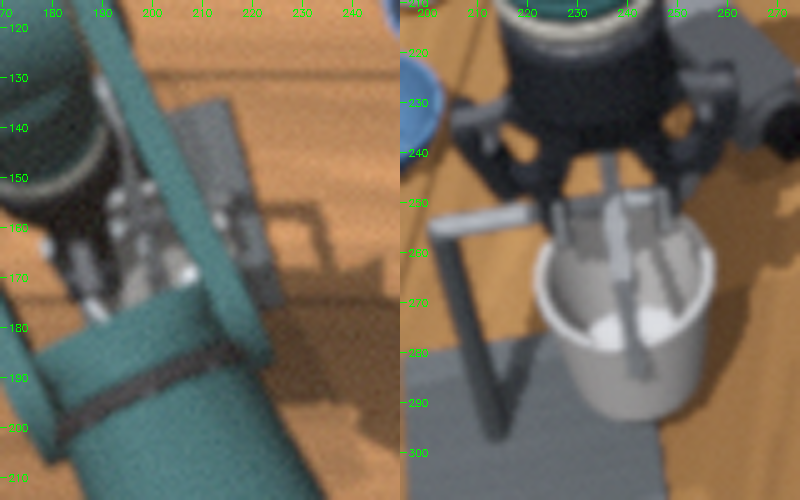

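The pail is now hung on the arm and released; its bar crosses the arm at side (238,250). I'll retreat upward, then rehearse the tilted placing pose above the bat to learn what tilt the wrist can reach.

Run:
```python
from h import *
need([546.7,330,300],yaw=16.6); need([430,0,300],yaw=-50)
```

```text
shift [-0.   -0.   -0.12] turn [ 0. -0. -0.]
shift [-0.57 -0.41 -0.12] turn [ 0.   -0.    0.56]
```

```bash
python3 -m crank '[[[0,0,-0.06],[0,0,0],0.5],[[0,0,-0.12],[0,0,0],0.4],[[-0.05,-0.04,-0.12],[0,0,0.05],0],[[-0.13,-0.09,-0.12],[0,0,0.12],0],[[-0.21,-0.15,-0.12],[0,0,0.19],0],[[-0.29,-0.21,-0.12],[0,0,0.26],0],[[-0.37,-0.27,-0.12],[0,0,0.33],0],[[-0.45,-0.33,-0.12],[0,0,0.4],0],[[-0.52,-0.38,-0.12],[0,0,0.47],0],[[-0.57,-0.41,-0.12],[0,0,0.54],0]]'
python3 - <<'E'
from h import *
log()
a=np.radians(-35.2); u=np.array([np.cos(a),np.sin(a),0]); th=np.radians(60)
z=u*np.sin(th)-np.array([0,0,np.cos(th)]); y=np.array([np.cos(a-np.pi/2),np.sin(a-np.pi/2),0]); R=np.stack([np.cross(y,z),y,z],1)
need(np.array([556,-323,116])+19*z,R)
t=cam("top"); s=cam("side")
cv2.imwrite("pics/c7.png",np.hstack([crop(t,203,165,80,80,5),crop(s,235,262,80,80,5)]))
E
```

```text
time: 11.9
tcp_pos: [430.2, -3.8, 300.1]
eef_rot: [[0.751, 0.66, 0.002], [0.66, -0.751, -0.001], [0.001, 0.002, -1.0]]
ft_force: [0.4, -0.5, -0.6]
gripper_width: 1.003
t 11.9 j [ -8.04 -10.65  85.77  -0.03 104.78  40.62] tcp [430.2   -3.77 300.14] F [ 0.41 -0.51 -0.61] w 1.003
shift [-0.23  0.68  0.39] turn [-0.33  0.42  0.57]
```

View pics/c7.png

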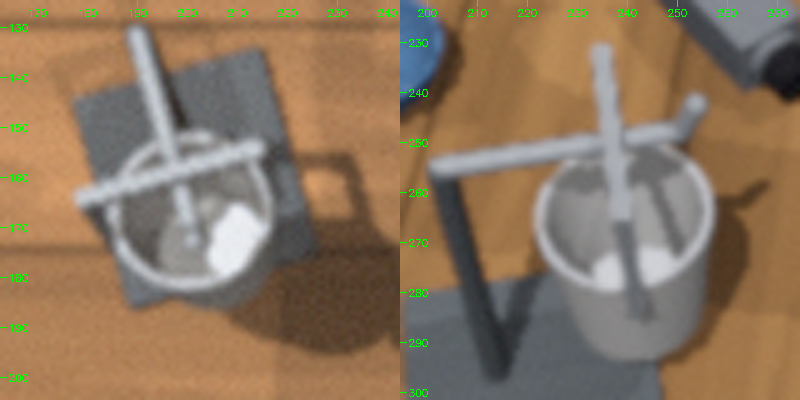

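The pail hangs free on the hook: the bar crosses the arm at top (197,157), with nothing touching it. Next is the rehearsal at the bat.

```bash
python3 -m crank '[[[-0.03,0.08,0.03],[-0.02,0.03,0.05],0],[[-0.06,0.16,0.06],[-0.06,0.08,0.11],0],[[-0.09,0.25,0.1],[-0.1,0.13,0.18],0],[[-0.12,0.34,0.13],[-0.14,0.18,0.24],0],[[-0.15,0.43,0.16],[-0.18,0.23,0.31],0],[[-0.18,0.52,0.19],[-0.22,0.28,0.38],0],[[-0.2,0.6,0.22],[-0.26,0.33,0.45],0],[[-0.23,0.68,0.25],[-0.29,0.37,0.5],0],[[-0.23,0.68,0.28],[-0.33,0.42,0.57],0],[[-0.23,0.68,0.3],[-0.33,0.42,0.57],0]]'
cat > pl.py <<'E'
from h import *
def placeR(deg,az=-35.2):
    a=np.radians(az); u=np.array([np.cos(a),np.sin(a),0]); th=np.radians(deg)
    z=u*np.sin(th)-np.array([0,0,np.cos(th)]); y=np.array([np.cos(a-np.pi/2),np.sin(a-np.pi/2),0]); return np.stack([np.cross(y,z),y,z],1)
E
python3 - <<'E'
from pl import *
log(); R=placeR(60); print(state()["eef_rot"])
need(np.array([556,-323,116])+19*R[:,2],R)
E
```

```text
time: 13.0
tcp_pos: [572.0, -332.5, 147.8]
eef_rot: [[0.534, -0.463, 0.708], [-0.222, -0.884, -0.411], [0.816, 0.062, -0.575]]
ft_force: [1.2, -0.4, 0.1]
gripper_width: 1.0
t 13.0 j [-38.42  -5.6  115.52  24.07  16.83  57.72] tcp [ 572.   -332.52  147.82] F [ 1.19 -0.42  0.09] w 1.0
[[ 0.53 -0.46  0.71]
 [-0.22 -0.88 -0.41]
 [ 0.82  0.06 -0.57]]
shift [-0.07 -0.    0.04] turn [-0.04  0.04  0.06]
```

Run:
```python
from pl import *
R=placeR(62,20); 
need(np.array([556,-323,125])+19*R[:,2],R)
```

```text
shift [-0.06 -0.03  0.02] turn [ 0.35  0.07 -0.18]
```

```bash
python3 -m crank '[[[-0.01,0,0],[0.05,0.01,-0.02],0],[[-0.02,-0.01,0.01],[0.1,0.02,-0.05],0],[[-0.03,-0.01,0.01],[0.15,0.03,-0.08],0],[[-0.04,-0.02,0.01],[0.2,0.04,-0.1],0],[[-0.05,-0.03,0.02],[0.25,0.05,-0.13],0],[[-0.06,-0.03,0.02],[0.3,0.06,-0.15],0],[[-0.06,-0.03,0.02],[0.35,0.07,-0.18],0],[[-0.06,-0.03,0.02],[0.35,0.07,-0.18],0],[[-0.06,-0.03,0.02],[0.35,0.07,-0.18],0],[[-0.06,-0.03,0.02],[0.35,0.07,-0.18],0]]'
python3 - <<'E'
from pl import *
log(); R=placeR(62,20); print(state()["eef_rot"])
need(np.array([556,-323,125])+19*R[:,2],R)
E
```

```text
time: 14.0
tcp_pos: [570.6, -315.8, 117.8]
eef_rot: [[0.442, 0.337, 0.831], [0.156, -0.941, 0.299], [0.883, -0.002, -0.468]]
ft_force: [0.7, -0.5, -0.2]
gripper_width: 1.002
t 14.0 j [-60.31  14.07 103.16  68.27  69.52 -20.65] tcp [ 570.6  -315.8   117.75] F [ 0.67 -0.55 -0.2 ] w 1.002
[[ 0.44  0.34  0.83]
 [ 0.16 -0.94  0.3 ]
 [ 0.88 -0.   -0.47]]
shift [-0.  0.  0.] turn [ 0. -0. -0.]
```

Pose reachable with comfortable joint angles. Now one closer measurement of the bottle's top face, and the moves to the pick.

Run:
```python
from pl import *
for n,(x0,y0,x1,y1) in (("top",(255,155,315,210)),("side",(240,198,290,250))):
    d=cam(n); k=8; im=cv2.resize(d["image"][y0:y1,x0:x1],None,fx=k,fy=k,interpolation=cv2.INTER_CUBIC)
    hs=cv2.cvtColor(im,cv2.COLOR_RGB2HSV)
    lv=cv2.inRange(hs,(0,0,95),(179,55,255)); 
    v=hs[...,2][lv>0]; th,_=cv2.threshold(v.reshape(-1,1),0,255,cv2.THRESH_OTSU)
    for nm,m in (("all",lv),("bright",cv2.inRange(hs,(0,0,int(th)),(179,55,255)))):
        m=cv2.morphologyEx(m,cv2.MORPH_OPEN,np.ones((9,9)))
        c=max(cv2.findContours(m,cv2.RETR_EXTERNAL,cv2.CHAIN_APPROX_NONE)[0],key=cv2.contourArea)
        b=cv2.boxPoints(cv2.minAreaRect(c))/k-.5+[x0,y0]
        a=cv2.approxPolyDP(c,0.04*cv2.arcLength(c,True),True)[:,0]/k-.5+[x0,y0]
        P=np.array([onz(d,*p,52)[:2] for p in a]); print(n,nm,th,"\n",np.c_[a,P],P.mean(0),np.linalg.norm(P-np.roll(P,1,0),axis=1))
log()
```

```text
top all 140.0 
 [[292.62 163.12 596.57  25.38]
 [268.5  185.   524.38 102.24]
 [273.5  195.38 490.72  86.36]
 [302.75 174.75 558.23  -6.6 ]] [542.48  51.85] [ 49.92 105.44  37.22 114.89]
top bright 140.0 
 [[292.38 163.   596.98  26.18]
 [269.62 185.   524.39  98.68]
 [278.62 194.38 494.    70.19]
 [301.62 173.75 561.51  -3.05]] [544.22  48.  ] [ 45.96 102.6   41.66  99.62]
side all 135.0 
 [[245.25 211.12 596.72  23.24]
 [264.88 234.75 515.96 116.2 ]
 [273.88 223.   493.13  64.54]
 [256.5  205.62 562.46  -5.62]] [542.07  49.59] [ 44.8  123.14  56.48  98.64]
side bright 135.0 
 [[245.38 211.12 596.3   23.2 ]
 [255.75 222.75 553.16  69.88]
 [266.   219.12 521.46  50.78]
 [255.38 205.88 566.14  -4.07]] [559.26  34.94] [40.65 63.56 37.01 70.75]
t 14.1 j [-60.27  13.95 103.26  68.27  69.55 -20.66] tcp [ 570.44 -314.64  118.19] F [-0.18 -1.4   0.59] w 0.999
```

Run:
```python
from pl import *
need([540,-120,220],placeR(5,60))
```

```text
shift [ 0.21 -0.39 -0.03] turn [ 0.19 -0.46 -0.29]
```

```bash
python3 -m crank '[[[0.05,0,-0.03],[0,0,0],0],[[0.1,-0.03,-0.05],[0.02,-0.05,-0.03],0],[[0.14,-0.08,-0.06],[0.04,-0.1,-0.06],0],[[0.18,-0.15,-0.07],[0.06,-0.15,-0.1],0],[[0.2,-0.2,-0.06],[0.09,-0.21,-0.13],0],[[0.21,-0.25,-0.05],[0.11,-0.27,-0.17],0],[[0.21,-0.3,-0.04],[0.13,-0.32,-0.2],0],[[0.21,-0.35,-0.03],[0.15,-0.37,-0.23],0],[[0.21,-0.39,-0.03],[0.17,-0.42,-0.26],0],[[0.21,-0.39,-0.03],[0.19,-0.46,-0.29],0]]'
python3 - <<'E'
from pl import *
log(); R=placeR(-28,134)
need(np.array([536.5,56,128])+24*R[:,2],R)
E
```

```text
time: 15.1
tcp_pos: [537.6, -116.5, 220.1]
eef_rot: [[0.497, 0.867, 0.039], [0.864, -0.499, 0.066], [0.077, 0.001, -0.997]]
ft_force: [-0.6, -0.0, 0.2]
gripper_width: 0.999
t 15.1 j [-20.72   4.23  80.73   4.35  94.28   9.55] tcp [ 537.59 -116.52  220.08] F [-0.55 -0.04  0.16] w 0.999
shift [ 0.27 -0.15  0.25] turn [-0.13 -0.23 -0.61]
```

```bash
python3 -m crank '[[[0.03,-0.02,0.02],[-0.01,-0.02,-0.06],0],[[0.06,-0.03,0.04],[-0.03,-0.05,-0.12],0],[[0.09,-0.05,0.07],[-0.04,-0.08,-0.18],0],[[0.12,-0.07,0.1],[-0.05,-0.1,-0.24],0],[[0.15,-0.09,0.13],[-0.06,-0.12,-0.3],0],[[0.18,-0.1,0.16],[-0.08,-0.14,-0.36],0],[[0.21,-0.12,0.19],[-0.09,-0.16,-0.42],0],[[0.24,-0.13,0.22],[-0.1,-0.18,-0.48],0],[[0.27,-0.15,0.25],[-0.12,-0.21,-0.55],0],[[0.27,-0.15,0.25],[-0.13,-0.23,-0.61],0]]'
python3 - <<'E'
from pl import *
log(); R=placeR(-28,134)
need(np.array([536.5,56,28])+24*R[:,2],R)
E
```

```text
time: 16.1
tcp_pos: [543.7, 45.3, 101.7]
eef_rot: [[-0.615, 0.717, 0.329], [0.635, 0.697, -0.333], [-0.468, 0.004, -0.884]]
ft_force: [-0.5, -0.7, 0.4]
gripper_width: 0.999
t 16.1 j [ 12.34  -0.45 103.74 -26.24  63.5  -22.69] tcp [543.73  45.33 101.69] F [-0.53 -0.69  0.42] w 0.999
shift [0.09 0.   0.17] turn [ 0. -0.  0.]
```

```bash
python3 -m crank '[[[0.02,0,0.04],[0,0,0],0],[[0.04,0,0.08],[0,0,0],0],[[0.06,0,0.11],[0,0,0],0],[[0.075,0,0.14],[0,0,0],0],[[0.085,0.003,0.16],[0,0,0],0],[[0.09,0.003,0.168],[0,0,0],0],[[0.09,0.003,0.168],[0,0,0],0],[[0.09,0.003,0.168],[0,0,0],0],[[0.09,0.003,0.168],[0,0,0],0],[[0.09,0.003,0.168],[0,0,0],0]]'
python3 - <<'E'
from pl import *
log(); R=placeR(-28,134)
need(np.array([536.5,56,28])+24*R[:,2],R)
t,s=cam("top"),cam("side")
cv2.imwrite("pics/c8.png",np.hstack([crop(t,284,183,80,80,5),crop(s,262,215,80,80,5)]))
E
```

```text
time: 17.1
tcp_pos: [548.3, 43.9, 10.0]
eef_rot: [[-0.606, 0.724, 0.33], [0.642, 0.69, -0.335], [-0.47, 0.008, -0.883]]
ft_force: [-0.3, -0.1, -0.7]
gripper_width: 0.999
t 17.1 j [ 12.13   6.73 108.18 -29.76  53.12 -15.75] tcp [548.33  43.87  10.01] F [-0.33 -0.13 -0.68] w 0.999
shift [ 0.01 -0.    0.  ] turn [ 0.    0.   -0.01]
```

View pics/c8.png

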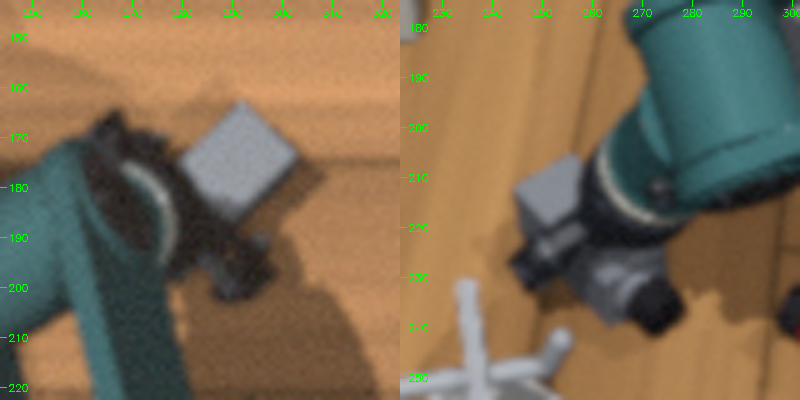

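The fingers straddle the body (side view: one at (255,227), the body between; top view: the other at (290,197)), with no contact force. I'll close.

```bash
python3 -m crank '[[[0,0,0],[0,0,0],0.2],[[0,0,0],[0,0,0],0.3],[[0,0,0],[0,0,0],0.4],[[0,0,0],[0,0,0],0.5],[[0,0,0],[0,0,0],1],[[0,0,0],[0,0,0],1],[[0,0,0],[0,0,0],1],[[-0.005,0,-0.01],[0,0,0],1],[[-0.02,0,-0.04],[0,0,0],1],[[-0.04,0,-0.08],[0,0,0],1]]' 60
python3 - <<'E'
from pl import *
log(); print(state()["eef_rot"])
need([545,40,220],placeR(0,134))
E
```

```text
time: 18.2
tcp_pos: [543.7, 44.1, 50.5]
eef_rot: [[-0.61, 0.724, 0.321], [0.642, 0.689, -0.336], [-0.465, 0.001, -0.886]]
ft_force: [-0.2, -0.4, -4.1]
gripper_width: 0.601
t 18.2 j [ 12.23   3.2  106.44 -27.77  58.27 -19.04] tcp [543.71  44.09  50.47] F [-0.24 -0.44 -4.1 ] w 0.601
[[-0.61  0.72  0.32]
 [ 0.64  0.69 -0.34]
 [-0.46  0.   -0.89]]
shift [-0.16 -0.   -0.3 ] turn [-0.    0.23 -0.  ]
```

Run:
```python
from pl import *
need([540,-60,240],placeR(10,75))
```

```text
shift [-0.3  -0.15 -0.27] turn [0.08 0.29 0.49]
```

```bash
python3 -m crank '[[[-0.03,0,-0.06],[0,0,0],1],[[-0.08,0,-0.14],[0,0.02,0.02],1],[[-0.13,-0.02,-0.2],[0.01,0.05,0.07],1],[[-0.17,-0.04,-0.25],[0.02,0.08,0.13],1],[[-0.2,-0.06,-0.27],[0.03,0.11,0.19],1],[[-0.22,-0.08,-0.27],[0.04,0.15,0.25],1],[[-0.24,-0.1,-0.27],[0.05,0.19,0.31],1],[[-0.26,-0.12,-0.27],[0.06,0.22,0.37],1],[[-0.28,-0.14,-0.27],[0.07,0.26,0.43],1],[[-0.3,-0.15,-0.27],[0.08,0.29,0.49],1]]'
python3 - <<'E'
from pl import *
log(); R=placeR(62,20)
need([571,-317.5,150],R); need([571,-317.5,104],R)
E
```

```text
time: 19.2
tcp_pos: [538.5, -59.3, 241.4]
eef_rot: [[0.26, 0.965, 0.041], [0.948, -0.263, 0.178], [0.183, -0.007, -0.983]]
ft_force: [1.2, -0.3, -3.5]
gripper_width: 0.603
t 19.2 j [-18.61   3.42  79.7   10.58  97.78  -1.96] tcp [538.5  -59.29 241.35] F [ 1.18 -0.32 -3.47] w 0.603
shift [-0.51  0.2   0.09] turn [-0.28  0.4   0.38]
shift [-0.52  0.2   0.18] turn [-0.28  0.4   0.38]
```

```bash
python3 -m crank '[[[-0.05,0.02,0],[-0.02,0.03,0.03],1],[[-0.1,0.04,0],[-0.05,0.07,0.07],1],[[-0.16,0.06,0],[-0.08,0.11,0.11],1],[[-0.22,0.08,0.01],[-0.11,0.16,0.15],1],[[-0.28,0.1,0.01],[-0.14,0.2,0.19],1],[[-0.34,0.13,0.02],[-0.17,0.25,0.23],1],[[-0.4,0.16,0.04],[-0.2,0.29,0.27],1],[[-0.46,0.18,0.06],[-0.23,0.33,0.31],1],[[-0.51,0.2,0.09],[-0.26,0.37,0.35],1],[[-0.51,0.2,0.09],[-0.28,0.4,0.38],1]]'
python3 - <<'E'
from pl import *
log(); R=placeR(62,20)
need([571,-317.5,104],R)
E
```

```text
time: 20.2
tcp_pos: [570.6, -320.5, 145.3]
eef_rot: [[0.443, 0.338, 0.83], [0.148, -0.941, 0.305], [0.884, -0.012, -0.467]]
ft_force: [0.0, 2.1, -3.8]
gripper_width: 0.607
t 20.2 j [-60.64  12.44 101.41  67.04  71.44 -16.98] tcp [ 570.61 -320.54  145.26] F [ 0.01  2.15 -3.8 ] w 0.607
shift [-0.07 -0.    0.04] turn [-0.   -0.   -0.01]
```

```bash
python3 -m crank '[[[-0.01,-0.004,0.01],[0,0,-0.005],1],[[-0.02,-0.004,0.015],[0,0,-0.005],1],[[-0.035,-0.004,0.02],[0,0,-0.005],1],[[-0.05,-0.004,0.03],[0,0,-0.005],1],[[-0.06,-0.004,0.035],[0,0,-0.005],1],[[-0.073,-0.004,0.039],[0,0,-0.005],1],[[-0.073,-0.004,0.039],[0,0,-0.005],1],[[-0.073,-0.004,0.039],[0,0,-0.005],1],[[-0.073,-0.004,0.039],[0,0,-0.005],1],[[-0.073,-0.004,0.039],[0,0,-0.005],1]]'
python3 - <<'E'
from pl import *
log(); R=placeR(62,20); print(state()["eef_rot"])
need([571,-317.5,64],R)
t,s=cam("top"),cam("side")
for z in(56,166): print(proj(s,[556,-323,z]),proj(t,[556,-323,z]))
print(proj(s,[556,-323,196]),proj(t,[556,-323,196]))
cv2.imwrite("pics/c9.png",np.hstack([crop(t,403,172,80,80,5),crop(s,270,135,80,80,5)]))
E
```

```text
time: 21.2
tcp_pos: [572.8, -316.7, 111.6]
eef_rot: [[0.431, 0.35, 0.831], [0.169, -0.937, 0.307], [0.886, 0.008, -0.463]]
ft_force: [-0.0, -0.6, -3.0]
gripper_width: 0.602
t 21.2 j [-60.29  15.23 102.81  68.71  69.77 -22.38] tcp [ 572.8  -316.67  111.56] F [-0.   -0.56 -3.01] w 0.602
[[ 0.43  0.35  0.83]
 [ 0.17 -0.94  0.31]
 [ 0.89  0.01 -0.46]]
shift [-0.09 -0.    0.04] turn [-0.   -0.    0.01]
[270.42 145.7 ] [402.45 175.35]
[269.57 122.94] [411.42 165.76]
[269.32 116.29] [414.08 162.91]
```

View pics/c9.png

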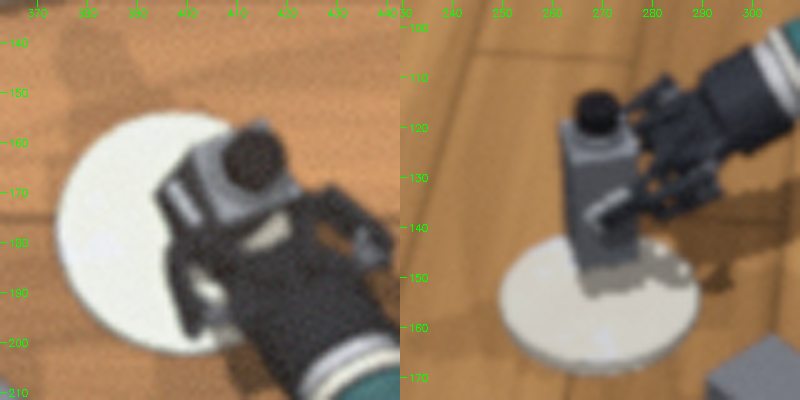

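The bottle is upright over the bat: cap at top (413,162), side (269,112), both within 2 px of the prediction for the bat's centre. I'll lower it with care.

```bash
python3 -m crank '[[[-0.017,-0.001,0.007],[0,0,0],1],[[-0.035,-0.001,0.016],[0,0,0],1],[[-0.05,-0.001,0.024],[0,0,0],1],[[-0.06,-0.001,0.029],[0,0,0],1],[[-0.067,-0.001,0.032],[0,0,0],1],[[-0.071,-0.001,0.034],[0,0,0],1],[[-0.073,-0.001,0.036],[0,0,0],1],[[-0.073,-0.001,0.036],[0,0,0],1],[[-0.073,-0.001,0.036],[0,0,0],1],[[-0.073,-0.001,0.036],[0,0,0],1]]'
python3 - <<'E'
from pl import *
log(); R=state()["eef_rot"]; print(R, R.T@[0,0,-1]/500)
E
```

```text
time: 22.3
tcp_pos: [571.8, -316.7, 70.8]
eef_rot: [[0.432, 0.351, 0.831], [0.169, -0.937, 0.307], [0.886, 0.008, -0.463]]
ft_force: [0.1, 0.2, -3.8]
gripper_width: 0.604
t 22.3 j [-60.39  19.   103.88  70.41  68.16 -27.26] tcp [ 571.8  -316.71   70.77] F [ 0.08  0.2  -3.77] w 0.604
[[ 0.43  0.35  0.83]
 [ 0.17 -0.94  0.31]
 [ 0.89  0.01 -0.46]] [-0. -0.  0.]
```

```bash
python3 -m crank '[[[-0.001,0,0.0005],[0,0,0],1],[[-0.002,0,0.001],[0,0,0],1],[[-0.003,0,0.0015],[0,0,0],1],[[-0.004,0,0.002],[0,0,0],1],[[-0.005,0,0.0025],[0,0,0],1],[[-0.006,0,0.003],[0,0,0],1],[[-0.007,0,0.0035],[0,0,0],1],[[-0.008,0,0.004],[0,0,0],1],[[-0.008,0,0.004],[0,0,0],1],[[-0.008,0,0.004],[0,0,0],1]]'; python3 -c "
from h import *
log()"
```

```text
time: 23.3
tcp_pos: [571.6, -316.6, 66.0]
eef_rot: [[0.432, 0.351, 0.831], [0.168, -0.937, 0.308], [0.886, 0.007, -0.463]]
ft_force: [-0.5, 0.5, -4.1]
gripper_width: 0.603
t 23.3 j [-60.4   19.47 103.97  70.61  68.   -27.8 ] tcp [ 571.64 -316.61   65.96] F [-0.54  0.47 -4.07] w 0.603
```

```bash
python3 -m crank '[[[-0.001,0,0.0005],[0,0,0],1],[[-0.002,0,0.001],[0,0,0],1],[[-0.003,0,0.0015],[0,0,0],1],[[-0.004,0,0.002],[0,0,0],1],[[-0.004,0,0.002],[0,0,0],1],[[-0.004,0,0.002],[0,0,0],1],[[-0.004,0,0.002],[0,0,0],1],[[-0.004,0,0.002],[0,0,0],1],[[-0.004,0,0.002],[0,0,0],1],[[-0.004,0,0.002],[0,0,0],1]]'; python3 -c "
from h import *
log()"
```

```text
time: 24.3
tcp_pos: [572.1, -316.7, 65.9]
eef_rot: [[0.429, 0.351, 0.832], [0.168, -0.936, 0.309], [0.888, 0.008, -0.46]]
ft_force: [-5.1, 1.2, 6.5]
gripper_width: 0.598
t 24.3 j [-60.42  19.6  103.95  70.81  68.09 -28.04] tcp [ 572.09 -316.68   65.94] F [-5.05  1.21  6.45] w 0.598
```

Contact (about +10 N net). I'll ease off a millimetre, open slowly, then retract along the tool axis.

```bash
python3 -m crank '[[[0.002,0,-0.001],[0,0,0],1],[[0.002,0,-0.001],[0,0,0],1],[[0.002,0,-0.001],[0,0,0],0.37],[[0.002,0,-0.001],[0,0,0],0.33],[[0.002,0,-0.001],[0,0,0],0.28],[[0.002,0,-0.001],[0,0,0],0.2],[[0.002,0,-0.001],[0,0,0],0.1],[[0.002,0,-0.001],[0,0,0],0],[[0.002,0,-0.001],[0,0,0],0],[[0.002,0,-0.001],[0,0,0],0]]'; python3 -c "
from h import *
log()"
python3 -m crank '[[[0,0,-0.01],[0,0,0],0],[[0,0,-0.03],[0,0,0],0],[[0,0,-0.06],[0,0,0],0],[[0,0,-0.1],[0,0,0],0],[[0,0,-0.15],[0,0,0],0],[[0,0,-0.2],[0,0,0],0],[[0,0,-0.25],[0,0,0],0],[[0,0,-0.3],[0,0,0],0],[[0,0,-0.3],[0,0,0],0],[[0,0,-0.3],[0,0,0],0]]'
python3 - <<'E'
from h import *
log()
t,s=cam("top"),cam("side")
for z in(16,156): print(proj(s,[556,-323,z]),proj(t,[556,-323,z]))
cv2.imwrite("pics/c10.png",np.vstack([np.hstack([crop(t,403,172,80,60,5),crop(s,270,135,80,60,5)]),np.hstack([crop(t,203,165,80,60,5),crop(s,235,262,80,60,5)])]))
cv2.imwrite("pics/side_end.png",s["image"][:,:,::-1]);cv2.imwrite("pics/top_end.png",t["image"][:,:,::-1])
E
```

```text
time: 25.3
tcp_pos: [571.6, -316.6, 64.7]
eef_rot: [[0.432, 0.35, 0.831], [0.168, -0.937, 0.308], [0.886, 0.007, -0.463]]
ft_force: [0.1, -0.2, -1.0]
gripper_width: 0.999
t 25.3 j [-60.41  19.59 104.    70.65  67.95 -27.94] tcp [ 571.58 -316.65   64.74] F [ 0.1  -0.21 -1.02] w 0.999
time: 26.3
tcp_pos: [446.2, -363.6, 134.9]
eef_rot: [[0.432, 0.349, 0.832], [0.169, -0.937, 0.305], [0.886, 0.008, -0.464]]
ft_force: [0.1, 0.5, -0.3]
gripper_width: 0.999
t 26.3 j [-75.74  10.99 104.77  62.58  83.14 -26.06] tcp [ 446.19 -363.65  134.89] F [ 0.13  0.45 -0.34] w 0.999
[270.7  153.38] [399.47 178.54]
[269.65 125.12] [410.55 166.69]
```

View pics/c10.png

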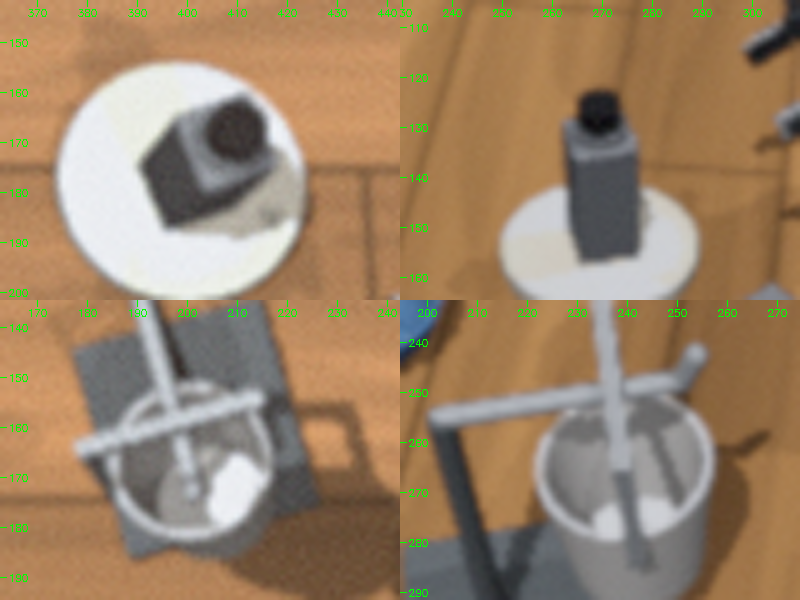

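The bottle stands upright on the bat: cap at top-view (410,168) against a predicted (410.5,166.7), so it is within about 4 mm of the middle. The pail still hangs as before. The robot touches nothing, so I'll compare first and last frames for the bystanders and hand in.

Run:
```python
from h import *
for n,b in(("top",{"jar":(295,92,320,125),"bowl":(244,96,280,132),"mould":(338,98,384,138),"mug":(120,208,154,248),"biggrey":(318,200,378,264),"red":(244,220,282,270)}),):
    a=cv2.imread("pics/top0.png").astype(int);e=cv2.imread("pics/top_end.png").astype(int)
    for k,(x0,y0,x1,y1) in b.items(): print(k,np.round(np.mean(np.abs(a-e).max(2)[y0:y1,x0:x1]>40),3))
print(finish_job())
```

```text
jar 0.0
bowl 0.0
mould 0.0
mug 0.0
biggrey 0.049
red 0.0
the job is handed in; nothing more can be done
None
```

The job is done and handed in at about 26 s of the 59 s allowed. The small pail hangs by its handle on the hook, released, and the small grey bottle stands upright, cap up, on the bat.

- **Pail:** in the last pictures its bar crosses the hook's arm near the seat, and it had not moved since I let go of it.
- **Bottle:** the cap is within about 4 mm of where it should be over the bat's middle. It was set down with about 10 N of contact, and it stayed upright after the gripper withdrew.
- **Robot:** at hand-in it was clear of everything and the wrist force read near zero.
- **Other things:** comparing the first and last top views, the jar, bowl, mould, mug and red bottle show no change. The large grey bottle's region differs in 5% of its pixels. I took that to be the arm or its shadow, since the gripper never came near it, but I did not look closer.
- **Not checked:** the orange bottle was left out of that comparison.

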